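Put the film cans into cold storage

ROBOT

A 7-joint arm with a two-finger parallel gripper is mounted at the origin on the work surface. World frame = base frame: x ahead of the robot, y to its left, z up, the work surface at z = 0. Lengths are in m, angles in rad, forces in N, time in s.
With the tool pointing down it reaches from about 0.4 to 0.9 m from the base axis. Payload 5.5 kg.
Tool frame: the origin (TCP) lies midway between the tips of the shut fingers; the grasp point (between the pads) lies 19 mm behind it (manip.grip_depth is the distance from the TCP to the grasp point, in m); z points along the fingers, x is the direction in which the jaws open and shut, and the axes are right-handed (so a half turn about z gives the same grasp; the last joint's range is limited). The gripper opens to 92 mm and grips with 3 to 60 N. Pads are 19 mm wide; open, the fingers measure 130 mm over their backs; the gripper's body (75 mm by 190 mm) begins 47 mm behind the grasp point.
Start: joints at [-0.846, 0.501, -0.427, 1.55, 0.221, 1.138, -0.21], TCP at [0.29, 0.582, 0.227] pointing down, gripper open.
Joint ranges: [-2.88, 2.88], [-0.31, 2.03], [-1.54, 1.56], [0.2, 2.42], [-1.41, 4.55], [0.19, 2.02], [-2.57, 2.57]. Speed limits (rad/s): [2.57, 2.57, 3.14, 3.14, 3.14, 3.14, 3.14].

INTERFACE

Orientations are given as a unit quaternion [x, y, z, w].
In Python, from bench import manip, effector, viewer gives the robot as it stands. Calls block until the motion is done:
- manip.move_pose(position, orientation): joint-space move of the TCP to a pose.
- manip.servo_line(position, ori=None, vel=0.15): straight line of the TCP; ori=None keeps the orientation; vel is the mean speed in m/s.
- manip.movej(angles): joint-space move.
- effector.open_jaws() and effector.close(f_grip=None): open the fingers fully, or close them until they stop; f_grip is the grip in N (None keeps the last).
- manip.sleep(seconds).
- manip.solve_ik(position, orientation): joint angles nearest the present ones, or None.
- viewer.get_image(name): name is "scene" or "top" or "wrist"; returns the picture (384x512x3 uint8, red, green, blue); there is no depth.
- viewer.get_calibration(name): a dict with "vfov" (degrees; the focal length in pixels is half the picture's height over the tangent of half this angle, whatever the lens; pixels are square), "cx", "cy" (the principal point, pixels), "dist_coeffs" ([k1, k2, p1, p2, k3] as OpenCV has them; the pictures are not rectified), "eye" and "attitude" of the camera in the world. Camera axes: x right, y down, z forward; pixel columns grow to the right and rows downward; lengths in m; the calibration is good to about 2 mm. A picture is of the moment at which its call begins: read the wrist's pose just before it. get_calibration takes no time and is no camera call; for the wrist camera it gives the pose at the moment of the call.
A pose or a line that the arm cannot do raises manip.PlanningError and nothing moves.
- manip.hand_in(): hands the job in, once; it reports no verdict.
Readings, each from a call of its own:
- manip.current_clock(): time.
- manip.current_q(): joint angles.
- manip.current_joint_velocities(): joint speeds.
- manip.current_tau(): joint torques, N m.
- manip.current_tool_pos(): TCP position.
- manip.current_tcp_rot(): TCP orientation.
- manip.current_force(): force on the tool from outside, world axes, zero at the start.
- manip.current_wrist_torque(): the same for the moment, N m.
- manip.current_finger_gap(): finger opening in m.
Only numpy, scipy, OpenCV 4.12 (cv2) and the standard library are available. Lean on these libraries where they do the work, as an engineer would, in place of code of your own. Each camera call takes 0.05 s, during which the arm holds its last target.

TASK

Open the film cooler and load the upper rack on the inside of its door: lift every capped film can out of the carrier tray and stand it upright in that rack, and stand the climate logger (round base with an upright sensor stem) from the table in there with them. Keep the cans upright all the while, leave the magnifier in its pocket and everything else where it is, and finish by swinging the door gently and fully shut.

Things in the scene. Friction and masses are not known exactly. Their poses are not given: they have to be found in the camera images.
- cooler: the small grey-white film cooler standing on the table, fixed: housing 320 wide, 230 deep, 318 mm high. Origin on the table under the middle of the housing's front opening; x points into the cooler, y across it from the hinge side to the handle side, z up; the front faces the robot's side of the table
- cooler_door (a joint): hinge of the cooler's door: 0 closed, grows as it opens towards the front, 1.6 rad at the stop. Vertical axis at the right-hand side (cooler -y). The hinge is stiff (0.6 N m, about 2 N at the handle), so the door stays wherever it is left; no latch
- door_hinge (a point): point on the door's vertical hinge axis, 287 mm above the table. Its axes turn with the door: y runs along the door from hinge to handle edge, x from the door's outer to its inner side (into the cooler when closed). The door is 36 mm thick (x -18 to +18 mm), reaches from y = -5 to 315 mm and stands from 16 to 312 mm above the table
- door_handle (a point): grip point on the door's handle, an upright round steel bar of 12 mm diameter on the outside near the free edge. Bar axis 40 mm in front of the door's outer face, 280 mm from the hinge along the door; the bar runs from 122 to 308 mm above the table, held by two standoffs (10 mm) at 152 and 244 mm; the free end above the upper standoff can be pinched from above. The point lies at 287 mm. Axes as door_hinge
- rack (a point): centre of the floor of the upper rack on the inside of the door, floor 184 mm above the table. An open-topped trough without dividers: 240 mm long inside (y, along the door), 67 mm wide inside (x, from the door's inner face to the lip), lip and ends 35 mm high. The point lies 51.5 mm inwards of and 142 mm along from the hinge axis; axes as door_hinge, so it moves with the door. It starts empty. The door's top is 128 mm above the rack floor
- tray: plywood carrier tray, fixed, 150 (x) by 228 (y) by 84 mm high, origin under its centre. Six round pockets of 45 mm, 78 mm deep, at x = -36 and 36 mm, y = -74, 0 and 74 mm; some are empty
- can1_center (a point): centre of a film can (half-way up its 108 mm). Plain aluminium can, body 42 mm diameter and 80 mm tall, with a grey screw cap on top, 28 mm diameter and 28 mm tall; about 0.14 kg. z points up out of the cap. At the start it stands in a pocket of the tray, 3 mm wider than the can and as deep as the body's side, so that only the cap and the top 2 mm of the body stand out; any pocket. May be absent (2 or 3 of the 4 cans are there)
- can2_center (a point): centre of a film can (half-way up its 108 mm). Plain aluminium can, body 42 mm diameter and 80 mm tall, with a grey screw cap on top, 28 mm diameter and 28 mm tall; about 0.14 kg. z points up out of the cap. At the start it stands in a pocket of the tray, 3 mm wider than the can and as deep as the body's side, so that only the cap and the top 2 mm of the body stand out; any pocket. May be absent (2 or 3 of the 4 cans are there)
- can3_center (a point): centre of a film can (half-way up its 108 mm). Plain aluminium can, body 42 mm diameter and 80 mm tall, with a grey screw cap on top, 28 mm diameter and 28 mm tall; about 0.14 kg. z points up out of the cap. At the start it stands in a pocket of the tray, 3 mm wider than the can and as deep as the body's side, so that only the cap and the top 2 mm of the body stand out; any pocket. May be absent (2 or 3 of the 4 cans are there)
- can4_center (a point): centre of a film can (half-way up its 108 mm). Plain aluminium can, body 42 mm diameter and 80 mm tall, with a grey screw cap on top, 28 mm diameter and 28 mm tall; about 0.14 kg. z points up out of the cap. At the start it stands in a pocket of the tray, 3 mm wider than the can and as deep as the body's side, so that only the cap and the top 2 mm of the body stand out; any pocket. May be absent (2 or 3 of the 4 cans are there)
- logger_center (a point): centre of the climate logger (half-way up its 104 mm). Light grey: a squat round base, 56 mm diameter and 24 mm tall, carries an upright stem, 14 mm diameter, with a slotted sensor head on top, 20 mm diameter and 30 mm tall; about 0.2 kg, most of it in the base. z up along the stem. To be gripped by the sensor head. Stands on the table between tray and cooler
- loupe_center (a point): centre of a black magnifier, a 42 mm cylinder 70 mm tall without any cap, sunk in one of the tray's pockets with its glass 8 mm below the tray's top. Bystander
- jar: closed jar, 60 mm diameter, 75 mm tall, behind the tray; origin under its centre. Bystander
- glasses_case: brown spectacle case, 155 by 62 by 36 mm, near the robot; origin under its centre. Bystander
- mug: white mug with pencils, 80 mm diameter, about 170 mm high with the pencils, far right; origin under its centre. Bystander
- print_box: flat cardboard print box, 138 by 113 by 33 mm, left, near the robot; origin under its centre. Bystander

How it is judged:
By the outcome, as a careful person would: the job done as asked, in the order asked, and still so for the second after the job is handed in, with the robot touching nothing.
Of can1, can2, can3, can4 only 2 to 3 are there at a start; the rules pass over those that are not, and their reading is None.
At some moment in a run one of logger may be knocked a few centimetres aside while the robot is not near it.
It also fails if it takes over 208 s, if anything falls off the work surface, if the arm or the gripper's body presses on something with over 40 N, if the wrist force passes 120 N, or if a joint passes its speed limit or range.

## Working session

There is one attempt and no reset: what is moved stays moved. The work goes in short steps, each a Python script; the robot and the scene stay as the last script left them, time stands still between calls to the robot, and variables do not carry over. Pictures are saved under pics/ and viewed, and the job is handed in when it is done.

```bash
ls -la; mkdir -p pics; python3 - <<'E'
from bench import manip, effector, viewer
import cv2
for n in ["scene","top","wrist"]:
    im=viewer.get_image(n); c=viewer.get_calibration(n); print(n,c)
    cv2.imwrite(f"pics/{n}0.png",im[:,:,::-1])
print(manip.current_clock(),manip.current_tool_pos(),manip.current_tcp_rot(),manip.current_q(),manip.grip_depth)
E
```

```text
total 12
drwxr-xr-x  3 agent agent 4096 Dec  7 15:00 .
drwxr-xr-x 23 root  root  4096 Dec  7 15:00 ..
drwxr-xr-x  2 agent agent 4096 Dec  7 15:00 pics
scene {'vfov': 53.865611678562765, 'cx': 259.56350470672623, 'cy': 199.55931823335357, 'dist_coeffs': array([-0.12232303,  0.        ,  0.        ,  0.        ,  0.        ]), 'eye': array([ 1.1005069 , -0.78211785,  0.85012094]), 'attitude': array([ 0.82911953,  0.31617739, -0.15318376, -0.4348878 ])}
top {'vfov': 51.042415567110524, 'cx': 248.39848472333694, 'cy': 195.6063255658158, 'dist_coeffs': array([-0.01017533,  0.        ,  0.        ,  0.        ,  0.        ]), 'eye': array([ 0.33138947, -0.08910725,  1.47793487]), 'attitude': array([ 0.71453927, -0.69645145,  0.04836741, -0.04527256])}
wrist {'vfov': 66.01881266313751, 'cx': 252.68981034637565, 'cy': 194.64394656532664, 'dist_coeffs': array([-0.07241341,  0.        ,  0.        ,  0.        ,  0.        ]), 'eye': array([0.22742942, 0.61287112, 0.38232281]), 'attitude': array([0.84245823, 0.52167719, 0.07013954, 0.11488032])}
0.15 [0.28941973 0.58141338 0.22592584] [ 8.50162640e-01  5.26519639e-01 -6.51094938e-04  3.63581409e-04] [-0.84576334  0.50163108 -0.42683057  1.55119021  0.22078704  1.13830759
 -0.21029203] 0.0188
```

View pics/scene0.png

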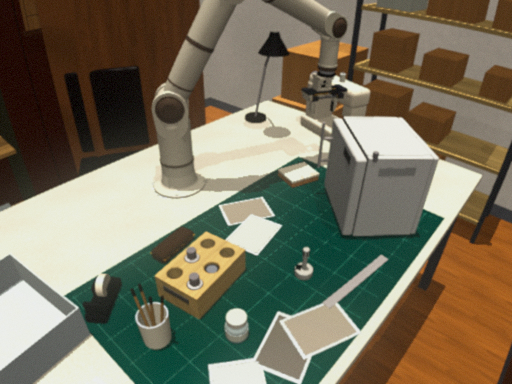

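View pics/top0.png

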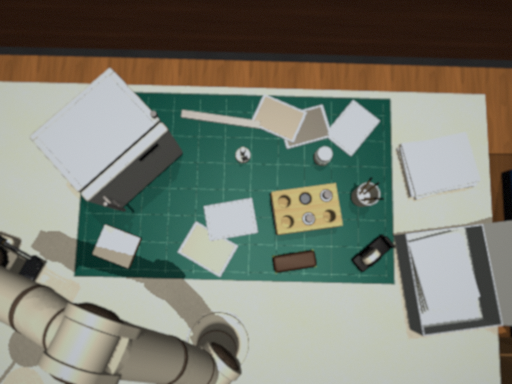

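View pics/wrist0.png

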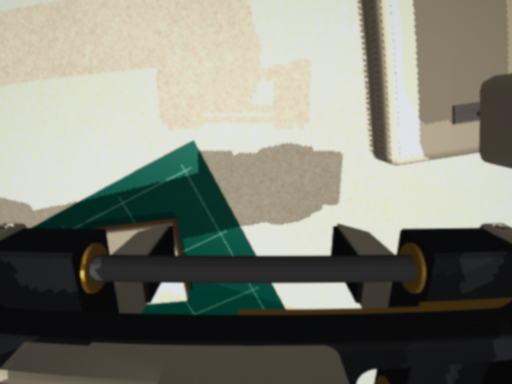

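The top view shows the cooler at the upper left, around (110,140), with its front facing the lower right. The tray is at (307,208), the logger at (243,155), the jar at (323,156) and the print box at (117,247). The tray seems to hold three round tops plus empty pockets. I'll zoom in on both views.

```bash
cat > h.py <<'E'
import numpy as np, cv2
from scipy.spatial.transform import Rotation as R
from bench import manip, effector, viewer
def K(c):
    f=192/np.tan(np.radians(c['vfov'])/2); return np.array([[f,0,c['cx']],[0,f,c['cy']],[0,0,1.]])
def rays(c,px):
    px=np.asarray(px,float).reshape(-1,1,2)
    u=cv2.undistortPoints(px,K(c),np.asarray(c['dist_coeffs'],float)).reshape(-1,2)
    d=np.c_[u,np.ones(len(u))]@R.from_quat(c['attitude']).as_matrix().T
    return np.asarray(c['eye']),d/np.linalg.norm(d,axis=1)[:,None]
def onz(c,px,z):
    e,d=rays(c,px); return e+d*((z-e[2])/d[:,2])[:,None]
def proj(c,P):
    Rm=R.from_quat(c['attitude']).as_matrix().T
    rv,_=cv2.Rodrigues(Rm); t=-Rm@np.asarray(c['eye'])
    return cv2.projectPoints(np.asarray(P,float).reshape(-1,1,3),rv,t,K(c),np.asarray(c['dist_coeffs'],float))[0].reshape(-1,2)
def tri(cs,pxs):
    A=np.zeros((3,3));b=np.zeros(3);es=[]
    for c,p in zip(cs,pxs):
        e,d=rays(c,p);d=d[0];M=np.eye(3)-np.outer(d,d);A+=M;b+=M@e;es.append((e,M))
    X=np.linalg.solve(A,b); return X,[np.linalg.norm(M@(X-e)) for e,M in es]
def save(im,name,crop=None,s=1):
    if crop: x0,y0,x1,y1=crop; im=im[y0:y1,x0:x1]
    cv2.imwrite(f"pics/{name}.png",cv2.resize(im,None,fx=s,fy=s,interpolation=cv2.INTER_CUBIC)[:,:,::-1])
def down(yaw):  # tool z down, tool x at angle yaw in world
    c,s=np.cos(yaw),np.sin(yaw)
    return R.from_matrix(np.array([[c,s,0],[s,-c,0],[0,0,-1.]])).as_quat()
E
python3 - <<'E'
import cv2
im=cv2.imread('pics/top0.png')[:,:,::-1]; sc=cv2.imread('pics/scene0.png')[:,:,::-1]
from h import save
save(im,'t_tray',(260,140,400,245),5)
save(im,'t_cool',(20,60,190,220),4)
save(sc,'s_tray',(145,220,325,345),4)
save(sc,'s_cool',(300,100,450,245),4)
E
```

```text
(no output)
```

View pics/t_tray.png

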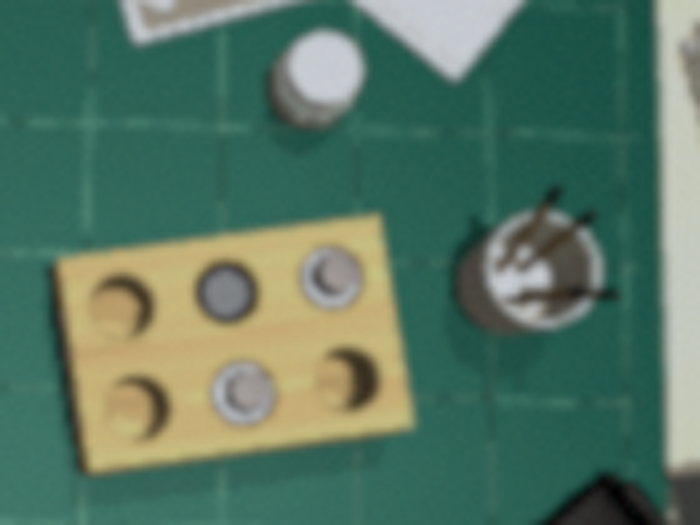

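View pics/t_cool.png

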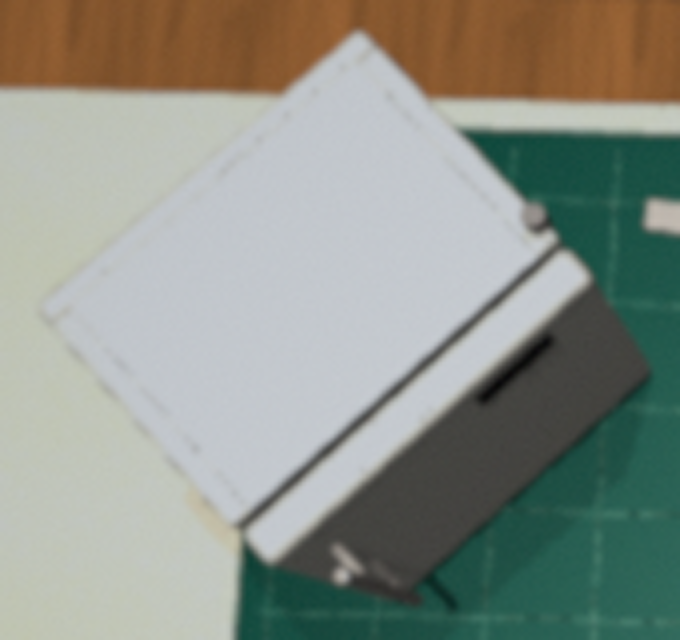

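View pics/s_tray.png

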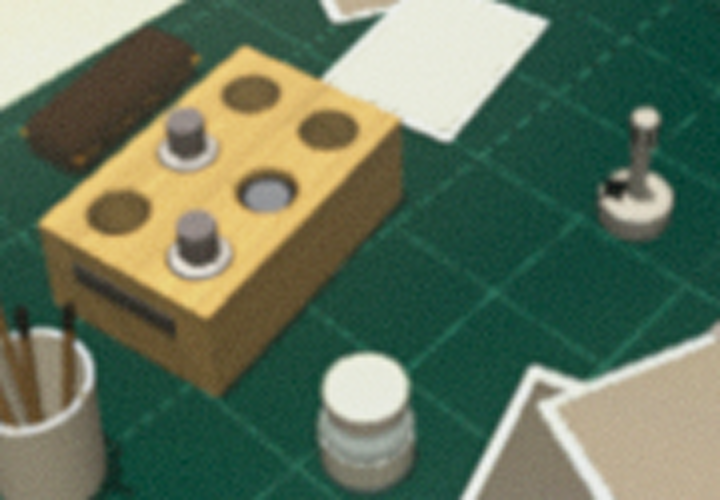

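View pics/s_cool.png

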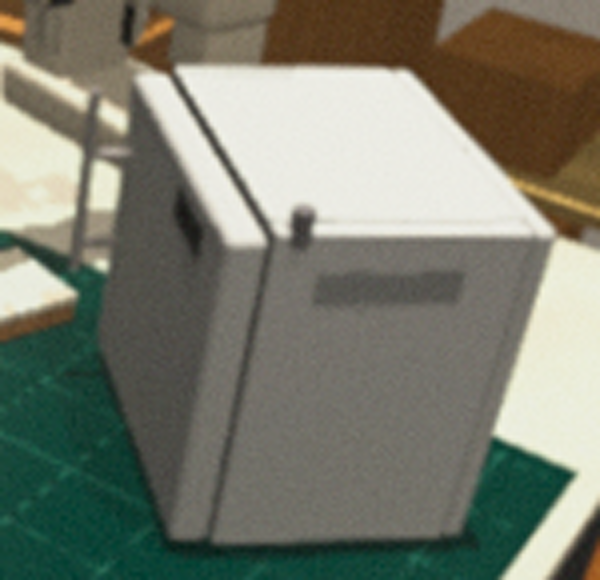

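The tray holds two cans, with caps at top-view px (326,195) and (309,218). The loupe is at (305,198), and the other three pockets are empty. The handle bar's top shows at about (105,204) and the hinge pin at about (153,113). Next I'll measure positions.

```bash
python3 - <<'E'
from h import *
np.set_printoptions(precision=4,suppress=True)
ct=viewer.get_calibration('top'); cs=viewer.get_calibration('scene')
o=np.array([20,60])
T=lambda p:np.array(p)/4+o
S=lambda p:np.array(p)/4+[300,100]
# housing top corners (top view)
for n,p in dict(backleft=(43,308),backright=(360,30),frontright=(555,238),frontleft=(240,522)).items(): print(n,onz(ct,T(p),.318))
for n,p in dict(d_hinge_in=(565,248),d_hinge_out=(592,285),d_free_in=(245,530),d_free_out=(272,562)).items(): print(n,onz(ct,T(p),.312))
print('handle top',onz(ct,T((341,577)),.308), 'hinge pin',onz(ct,T((535,215)),.33))
print('handle tri',tri([ct,cs],[T((341,577)),S((95,95))]))
print('doorcorner tri',tri([ct,cs],[T((592,285)),S((228,245))]))
print('frontright tri',tri([ct,cs],[T((555,238)),S((270,235))]))
print('backright tri',tri([ct,cs],[T((360,30)),S((550,238))]))
TT=lambda p:np.array(p)/5+[260,140]
ST=lambda p:np.array(p)/4+[145,220]
print('canA tri',tri([ct,cs],[TT((336,273)),ST((197,222))]))
print('canB tri',tri([ct,cs],[TT((246,390)),ST((187,118))]))
for n,p in dict(a=(56,262),b=(380,214),c=(413,430),d=(88,474)).items(): print('tray',n,onz(ct,TT(p),.084))
E
python3 - <<'E'
import cv2
from h import save
im=cv2.imread('pics/top0.png')[:,:,::-1]; sc=cv2.imread('pics/scene0.png')[:,:,::-1]
save(im,'t_log',(215,130,275,180),10)
save(sc,'s_log',(280,235,330,290),10)
E
```

```text
backleft [[0.6446 0.5578 0.318 ]]
backright [[0.8678 0.3382 0.318 ]]
frontright [[0.7081 0.1809 0.318 ]]
frontleft [[0.4883 0.3985 0.318 ]]
d_hinge_in [[0.7025 0.1744 0.312 ]]
d_hinge_out [[0.6745 0.1527 0.312 ]]
d_free_in [[0.4833 0.3968 0.312 ]]
d_free_out [[0.4603 0.3752 0.312 ]]
handle top [[0.451  0.3255 0.308 ]] hinge pin [[0.7214 0.1939 0.33  ]]
handle tri (array([0.4524, 0.3284, 0.3017]), [np.float64(0.0009335766757365745), np.float64(0.0009335766757362753)])
doorcorner tri (array([0.6797, 0.1563, 0.3045]), [np.float64(0.0034053008421069276), np.float64(0.0034053008421068135)])
frontright tri (array([0.7068, 0.1801, 0.3156]), [np.float64(0.002346535406911128), np.float64(0.0023465354069109484)])
backright tri (array([0.8685, 0.3391, 0.3129]), [np.float64(0.0016751401384570408), np.float64(0.0016751401384573707)])
canA tri (array([ 0.5244, -0.3625,  0.1128]), [np.float64(0.0007002410217491807), np.float64(0.0007002410217493501)])
canB tri (array([ 0.4425, -0.3008,  0.1131]), [np.float64(0.0009408169937627285), np.float64(0.0009408169937627891)])
tray a [[ 0.5307 -0.1724  0.084 ]]
tray b [[ 0.5707 -0.3998  0.084 ]]
tray c [[ 0.4194 -0.4222  0.084 ]]
tray d [[ 0.3834 -0.1971  0.084 ]]
```

View pics/t_log.png

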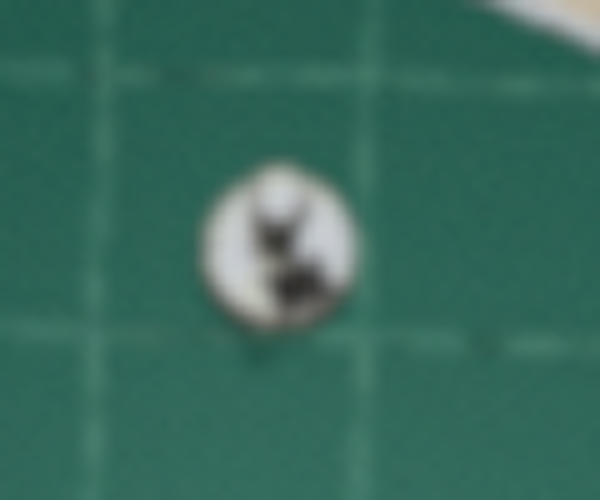

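View pics/s_log.png

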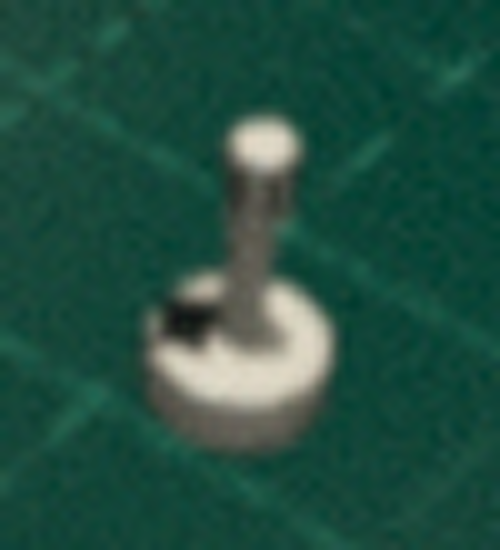

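```bash
python3 - <<'E'
from h import *
np.set_printoptions(precision=4,suppress=True)
ct=viewer.get_calibration('top'); cs=viewer.get_calibration('scene')
p=np.array((280,185))/10+[215,130]; q=np.array((264,146))/10+[280,235]
print('logger top tri',tri([ct,cs],[p,q]), 'base from top view',onz(ct,np.array((280,243))/10+[215,130],.024))
hinge=np.array([.690,.1636])
def hp(th,r=-.058,y=.28):
    a=np.pi/4+th; return hinge+r*np.array([np.cos(a),np.sin(a)])+y*np.array([-np.sin(a),np.cos(a)])
q=manip.current_q()
for th in np.linspace(0,1.6,9):
    x=hp(th); out=[]
    for k in (0,np.pi):
        s=manip.solve_ik([x[0],x[1],.268],down(np.pi*.75+th+k)); out.append(None if s is None else np.round(s,2))
    print(round(th,2),x,out)
E
```

```text
logger top tri (array([ 0.6805, -0.0697,  0.1039]), [np.float64(3.5870662248391156e-05), np.float64(3.5870662248357404e-05)]) base from top view [[ 0.6788 -0.0692  0.024 ]]
0.0 [0.451  0.3206] [array([-0.16,  0.31, -0.62,  1.74,  0.2 ,  1.15,  1.52]), array([-0.66,  0.26, -0.01,  1.76,  0.  ,  1.12, -1.45])]
0.2 [0.4246 0.27  ] [array([-0.06,  0.21, -0.63,  1.86,  0.14,  1.11,  1.81]), array([-0.57,  0.17, -0.06,  1.88,  0.01,  1.1 , -1.22])]
0.4 [0.4087 0.2151] [array([ 0.04,  0.12, -0.62,  1.95,  0.08,  1.09,  2.14]), array([-0.46,  0.09, -0.09,  1.96,  0.01,  1.09, -0.94])]
0.6 [0.4041 0.1582] [array([ 0.1 ,  0.06, -0.55,  2.01,  0.03,  1.09,  2.49]), array([-0.36,  0.04, -0.08,  2.02,  0.  ,  1.08, -0.62])]
0.8 [0.4109 0.1015] [None, array([-0.25,  0.01, -0.05,  2.04,  0.  ,  1.08, -0.29])]
1.0 [0.4288 0.0473] [None, array([-0.15,  0.03, -0.02,  2.03,  0.  ,  1.08,  0.04])]
1.2 [ 0.4571 -0.0023] [array([-1.27,  0.23,  1.4 ,  2.  , -0.26,  1.11, -2.49]), array([-0.06,  0.08,  0.  ,  1.98, -0.  ,  1.09,  0.36])]
1.4 [ 0.4947 -0.0452] [array([-1.05,  0.42,  1.38,  1.92, -0.45,  1.18, -2.03]), array([ 0.02,  0.15,  0.02,  1.89, -0.  ,  1.1 ,  0.66])]
1.6 [ 0.5401 -0.0799] [array([-0.78,  0.43,  1.14,  1.81, -0.42,  1.18, -1.83]), array([ 0.08,  0.24,  0.02,  1.78, -0.01,  1.12,  0.92])]
```

The logger is at (0.680,-0.070), top z 0.104 triangulated from two views, and it is clear of the door's sweep. Next I'll refine the handle position with the wrist camera.

```bash
python3 - <<'E'
from h import *
np.set_printoptions(precision=4,suppress=True)
p=manip.current_tool_pos(); manip.servo_line([p[0],p[1],.42],vel=.2)
import pickle
D=[]
for i,(x,y) in enumerate([(.43,.30),(.49,.29)]):
    manip.move_pose([x,y,.42],down(np.pi*1.75))
    c=viewer.get_calibration('wrist'); im=viewer.get_image('wrist'); D.append((c,im)); save(im,f'w1_{i}',s=1.5)
    print(c['eye'],proj(c,[[.451,.322,.308],[.69,.1636,.312]]))
pickle.dump(D,open('w1.pkl','wb'))
print(manip.current_clock(),manip.current_q())
E
```

```text
[0.4819 0.3513 0.5759] [[251.308  161.2446]
 [550.2722 105.8554]]
[0.5436 0.3406 0.5751] [[197.2967 199.0552]
 [498.0054 141.4246]]
2.9167 [-0.5432  0.2055 -0.0485  1.4903  0.0091  1.4476 -1.3752]
```

View pics/w1_0.png

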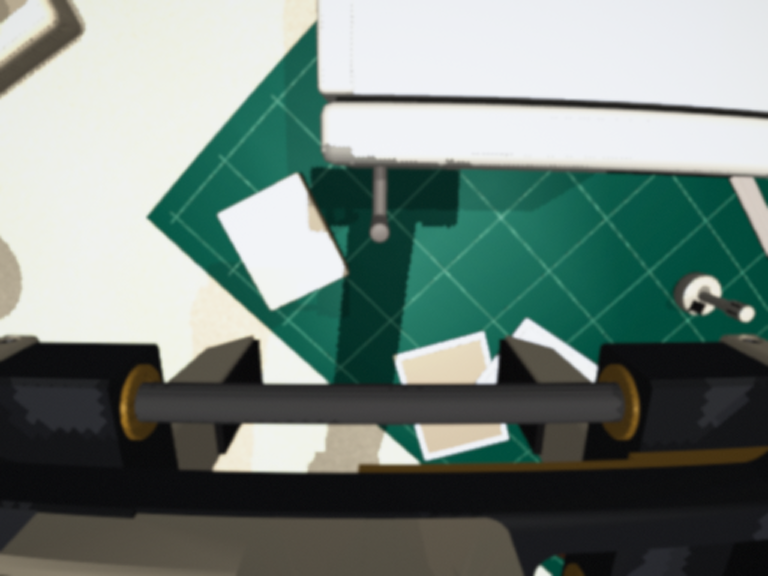

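View pics/w1_1.png

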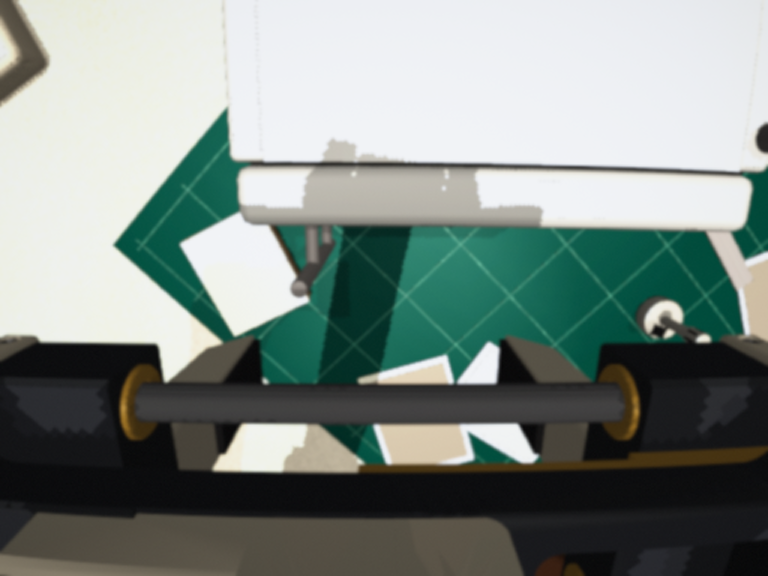

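The handle's bar top is at px (253,155) in the first view and (200,191) in the second. The second view shows the door's whole top face, from about (160,113) to (500,152).

```bash
python3 - <<'E'
from h import *
import pickle
np.set_printoptions(precision=4,suppress=True)
(c0,_),(c1,_)=pickle.load(open('w1.pkl','rb'))
ct=viewer.get_calibration('top')
a=np.array((380,232))/1.5;b=np.array((300,287))/1.5
print(tri([c0,c1],[a,b]))
print('w/ top',tri([c0,c1,ct],[a,b,np.array((341,577))/4+[20,60]]))
print(onz(c0,a,.308),onz(c1,b,.308))
for n,p in dict(fo=(240,219),ho=(750,228),fi=(240,169),hi=(752,180)).items(): print(n,onz(c1,np.array(p)/1.5,.312))
for n,p in dict(hfl=(230,160),hfr=(752,172)).items(): print(n,onz(c1,np.array(p)/1.5,.318))
print('c0 free corner',onz(c0,np.array([(324,158),(322,101)])/1.5,.312))
print('logger top w',tri([c0,c1],[np.array((747,314))/1.5,np.array((703,340))/1.5]))
E
```

```text
(array([0.4559, 0.3245, 0.3003]), [np.float64(0.0003098512758646774), np.float64(0.0003098512758647661)])
w/ top (array([0.4546, 0.3256, 0.3013]), [np.float64(0.0018954093005692893), np.float64(0.0017989802396603499), np.float64(0.003621386888369453)])
[[0.4566 0.325  0.308 ]] [[0.4584 0.3253 0.308 ]]
fo [[0.4652 0.3791 0.312 ]]
ho [[0.686  0.1537 0.312 ]]
fi [[0.4872 0.398  0.312 ]]
hi [[0.7036 0.1778 0.312 ]]
hfl [[0.4882 0.4041 0.318 ]]
hfr [[0.7026 0.1855 0.318 ]]
c0 free corner [[0.4642 0.3783 0.312 ]
 [0.4859 0.4006 0.312 ]]
logger top w (array([ 0.6847, -0.0765,  0.0939]), [np.float64(0.000860104143790676), np.float64(0.000860104143790703)])
```

Handle and door top face agree: hinge axis at (0.695,0.1676), door yaw 45°, handle at (0.456,0.325). I'll grasp the handle and open a little first.

```bash
cat >> h.py <<'E'
HINGE=np.array([.695,.1676]); YAW=np.pi/4
def door(th,x,y):
    a=YAW+th; return HINGE+x*np.array([np.cos(a),np.sin(a)])+y*np.array([-np.sin(a),np.cos(a)])
def F(): return np.asarray(manip.current_force())
E
python3 - <<'E'
from h import *
np.set_printoptions(precision=3,suppress=True)
h=np.array([.456,.325])
manip.move_pose([*h,.40],down(np.pi*1.75)); manip.sleep(.3)
c=viewer.get_calibration('wrist'); im=viewer.get_image('wrist')
f0=F(); print('f',f0, manip.current_tool_pos())
manip.servo_line([*h,.268],vel=.08); print(F())
effector.close(25); manip.sleep(.3)
print('gap',manip.current_finger_gap(),F(),manip.current_tool_pos())
for th in (.05,.1,.15):
    manip.servo_line([*door(th,-.058,.28),.268],down(np.pi*1.75+th),vel=.06)
    print(th,F(),manip.current_finger_gap(),np.array(manip.current_tool_pos()))
save(viewer.get_image('top'),'t2',s=1.5)
print(manip.current_clock())
E
```

```text
f [-0.2   -1.016 -0.179] [0.457 0.325 0.4  ]
[ 0.908 -0.057 -0.22 ]
gap 0.01150538848059141 [-4.814  2.411 -0.118] [0.454 0.327 0.268]
0.05 [-6.801  1.209  3.952] 0.011680332682656147 [0.446 0.313 0.268]
0.1 [-7.65   1.004  2.379] 0.011238246474484615 [0.439 0.301 0.268]
0.15 [-7.823  1.41   3.105] 0.011526846225264516 [0.433 0.288 0.268]
8.1333
```

View pics/t2.png

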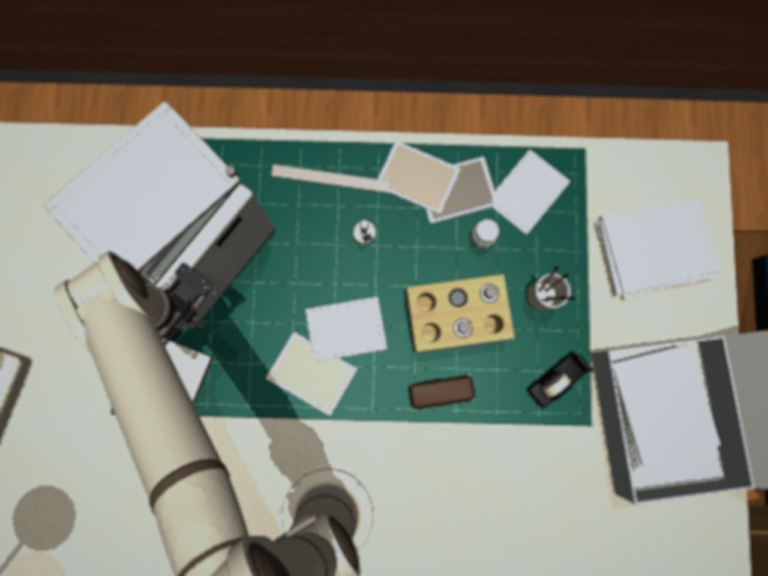

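The door is ajar (gap visible around (195,240)) and the forces are small. I'll continue to about 1.5 rad.

```bash
python3 - <<'E'
from h import *
np.set_printoptions(precision=3,suppress=True)
P=[]
for th in np.arange(.25,1.551,.1):
    manip.servo_line([*door(th,-.058,.28),.268],down(np.pi*1.75+th),vel=.10)
    f=F(); P.append(manip.current_tool_pos()); print(round(th,2),f,manip.current_finger_gap(),P[-1][:2],door(th,-.058,.28))
    if np.linalg.norm(f)>30: print('STOP');break
P=np.array(P)[:,:2]
A=np.c_[2*P,np.ones(len(P))]; s=np.linalg.lstsq(A,(P**2).sum(1),rcond=None)[0]; print('circle',s[:2],np.sqrt(s[2]+s[:2]@s[:2]),np.hypot(.28,.058))
print(manip.current_clock())
E
```

```text
0.25 [-8.422  1.068  4.409] 0.011530435009350432 [0.422 0.261] [0.425 0.261]
0.35 [-10.312   1.134   6.093] 0.0111878084025517 [0.414 0.233] [0.417 0.233]
0.45 [-10.379  -0.955   6.69 ] 0.011308792585945481 [0.408 0.205] [0.412 0.205]
0.55 [-10.714  -2.133   8.051] 0.011724138213997993 [0.406 0.176] [0.409 0.177]
0.65 [-10.03   -2.452   8.656] 0.011329865998984225 [0.407 0.147] [0.41  0.148]
0.75 [-11.489  -3.383   9.96 ] 0.01139166639433633 [0.41  0.118] [0.413 0.12 ]
0.85 [-10.885  -4.754   8.798] 0.011685752932217318 [0.417 0.09 ] [0.419 0.092]
0.95 [-9.421 -4.762  6.561] 0.011577703173708034 [0.426 0.062] [0.428 0.065]
1.05 [-7.078 -5.666  5.27 ] 0.011702342395119981 [0.438 0.036] [0.44  0.038]
1.15 [-5.036 -5.485  3.809] 0.011657703463930814 [0.453 0.011] [0.454 0.014]
1.25 [-4.338 -5.479  2.52 ] 0.01164336789488208 [ 0.47  -0.013] [ 0.471 -0.01 ]
1.35 [-3.603 -6.149  2.816] 0.01148442114544446 [ 0.489 -0.034] [ 0.489 -0.031]
1.45 [-2.255 -6.612  1.787] 0.011353160656909143 [ 0.51  -0.053] [ 0.51  -0.051]
1.55 [-2.018 -7.118  0.537] 0.011572062124512195 [ 0.533 -0.07 ] [ 0.533 -0.068]
circle [0.691 0.167] 0.28561316081867794 0.2859440504714165
14.2
```

The door is open, and the circle fit puts the hinge at (0.691,0.167). I'll release the handle, look at the rack and measure the door angle.

```bash
sed -i 's/HINGE=.*/HINGE=np.array([.691,.167]); YAW=np.pi\/4/' h.py; python3 - <<'E'
from h import *
import pickle
np.set_printoptions(precision=4,suppress=True)
effector.open_jaws(); p=np.array(manip.current_tool_pos()); print(p,F())
a=np.arctan2(p[1]-HINGE[1],p[0]-HINGE[0]); print('theta from handle', (a-(YAW+np.pi/2)-np.arctan2(.058,.28))%(2*np.pi))
manip.servo_line([p[0],p[1],.42],vel=.15)
D=[]
for i,(x,y) in enumerate([(.50,.02),(.54,.06)]):
    manip.move_pose([x,y,.46],down(np.pi*1.75+1.55)); manip.sleep(.2)
    c=viewer.get_calibration('wrist'); im=viewer.get_image('wrist'); D.append((c,im)); save(im,f'w2_{i}',s=1.5); print(c['eye'])
pickle.dump(D,open('w2.pkl','wb'))
save(viewer.get_image('top'),'t3',s=1.5); save(viewer.get_image('scene'),'s3',s=1.5)
print(manip.current_clock())
E
```

```text
[ 0.5331 -0.0681  0.268 ] [ 0.0219 -0.095   0.4926]
theta from handle 1.560568415670324
[0.4528 0.0698 0.6155]
[0.4924 0.1099 0.6165]
18.125
```

View pics/w2_0.png

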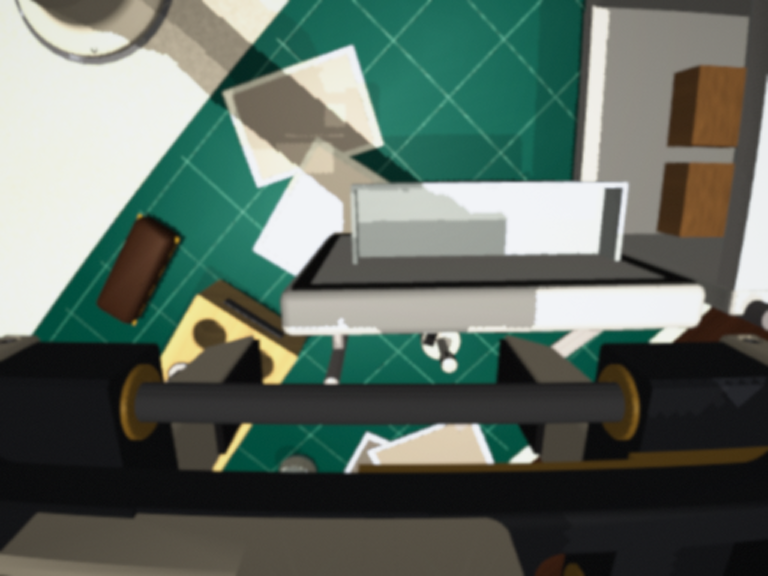

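View pics/w2_1.png

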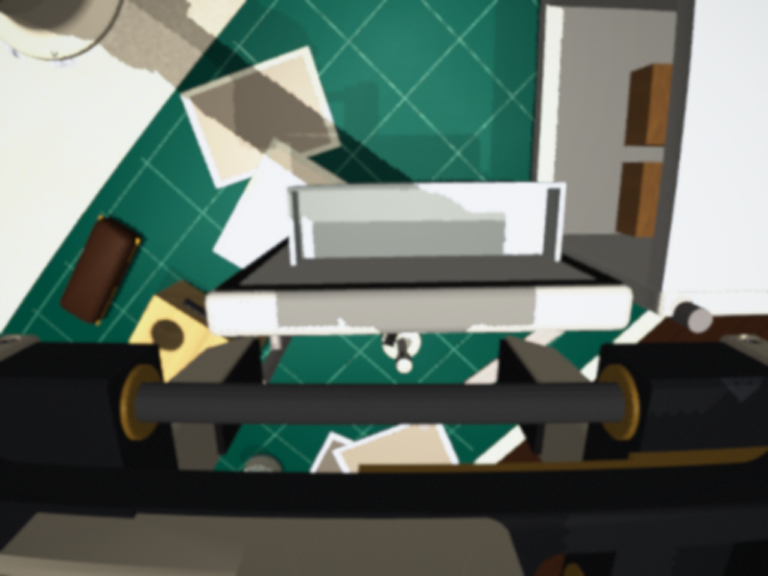

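View pics/s3.png

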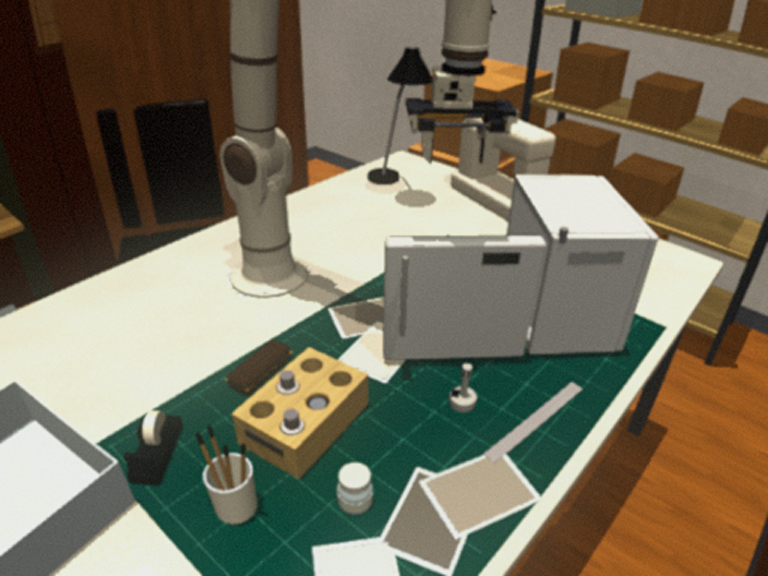

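View pics/t3.png

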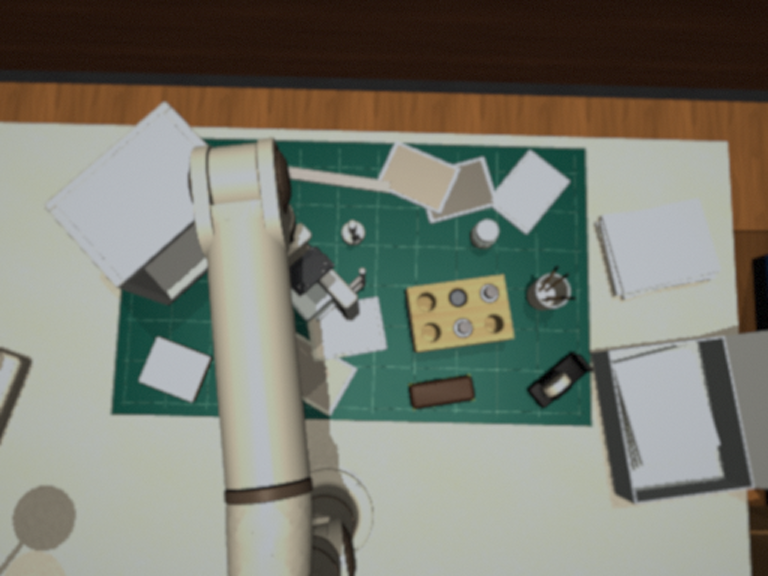

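The door stands open at about 1.56 rad with its rack empty. Lip corners are at px (235,123) and (419,122) in view 0, and at (193,124) and (377,122) in view 1. The logger has already been knocked aside: in the top view it moved from 364 to 353 at 1.5x scale. I'll triangulate the rack.

```bash
python3 - <<'E'
from h import *
import pickle
np.set_printoptions(precision=4,suppress=True)
D=pickle.load(open('w2.pkl','rb')); (c0,i0),(c1,i1)=D
for i,im in enumerate([i0,i1]): save(im,f'w2c_{i}',(180,110,440,180),3)
g=lambda p:np.array(p)/1.5
for n,a,b in [('lipL',(353,184),(289,187)),('lipR',(628,183),(565,183)),('doorL_in',(335,235),(285,245))][:2]:
    X,e=tri([c0,c1],[g(a),g(b)]); print(n,X,e)
    d=X[:2]-HINGE
    for th in (1.54,1.56,1.58):
        A=YAW+th; print('  th',th,'xd',d@[np.cos(A),np.sin(A)],'yd',d@[-np.sin(A),np.cos(A)])
L=onz(c0,[g((353,184)),g((628,183))],.219);M=onz(c1,[g((289,187)),g((565,183))],.219);print(L,M)
# door top outer edge / inner edge
for c,ps in ((c0,[(285,328),(703,330)]),(c1,[(208,332),(632,330)])):
    Q=onz(c,[g(p) for p in ps],.312); v=Q[0]-Q[1]; print('door outer edge',Q[:,:2],np.degrees(np.arctan2(v[1],v[0])))
E
```

```text
lipL [0.4443 0.0447 0.2166] [np.float64(0.0005924980481799622), np.float64(0.0005924980481799304)]
  th 1.54 xd 0.07991168525003937 yd 0.26351778523655717
  th 1.56 xd 0.0851657078004381 yd 0.26186695627805356
  th 1.58 xd 0.09038566520324422 yd 0.2601113840285516
lipR [0.6171 0.2151 0.2231] [np.float64(9.92177705898766e-05), np.float64(9.921777058964804e-05)]
  th 1.54 xd 0.0856661602083984 yd 0.020886409014961083
  th 1.56 xd 0.08606672787976768 yd 0.019169022887493524
  th 1.58 xd 0.08643287000752611 yd 0.017443969406454537
[[0.4439 0.0453 0.219 ]
 [0.6189 0.2166 0.219 ]] [[0.445  0.0447 0.219 ]
 [0.6183 0.2163 0.219 ]]
door outer edge [[ 0.4794 -0.0582]
 [ 0.7089  0.1571]] -136.81850159348573
door outer edge [[ 0.4803 -0.0609]
 [ 0.7081  0.1583]] -136.11570238789233
```

View pics/w2c_0.png

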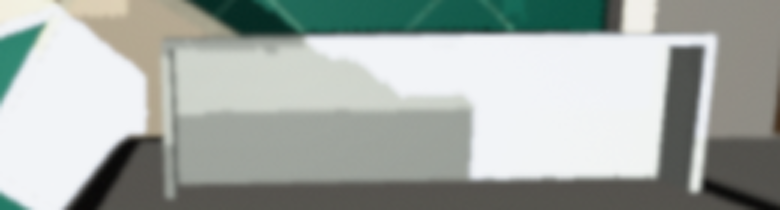

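View pics/w2c_1.png

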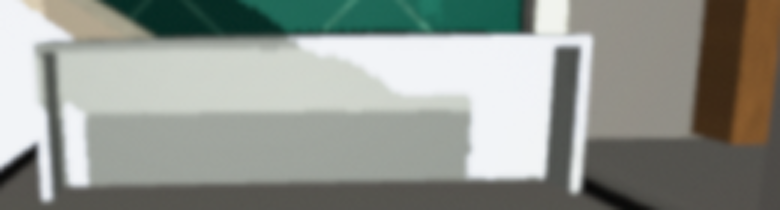

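Rack measured: lip at z≈0.220, ends at y_d 0.019–0.262, θ≈1.56. That agrees with the nominal geometry. Next I'll refine the cans with the wrist camera.

```bash
python3 - <<'E'
from h import *
import pickle
np.set_printoptions(precision=4,suppress=True)
yaw=np.radians(10)
for k in (0,np.pi):
    for p in ([.52,-.36,.09],[.443,-.30,.09]): print(k,manip.solve_ik(p,down(yaw+k)))
D=[]
p=manip.current_tool_pos()
for i,(x,y) in enumerate([(.44,-.26),(.42,-.33)]):
    manip.move_pose([x,y,.36],down(yaw+np.pi*0)); manip.sleep(.2)
    c=viewer.get_calibration('wrist'); im=viewer.get_image('wrist'); D.append((c,im)); save(im,f'w3_{i}',s=1.5); print(c['eye'],proj(c,[[.5244,-.3625,.114],[.4425,-.3008,.114],[.535,-.46,.1]]))
pickle.dump(D,open('w3.pkl','wb')); print(manip.current_clock(),manip.current_q())
E
```

```text
0 [ 0.229   0.6318  0.4612  1.7237 -0.3514  0.8689  1.0173]
0 [ 0.2126  0.4751  0.4128  1.9706 -0.2728  0.7494  0.9606]
3.141592653589793 [-0.2324  1.1134  1.3489  1.7382 -1.1397  1.2991 -1.5729]
3.141592653589793 [-0.3626  0.9815  1.352   1.9863 -1.0781  1.1708 -1.512 ]
[ 0.4303 -0.189   0.5166] [[294.1857 243.8157]
 [247.0088 195.1488]
 [286.38   294.9717]]
[ 0.4102 -0.2589  0.5164] [[318.4858 202.0728]
 [270.4883 149.102 ]
 [308.3921 259.2769]]
20.3333 [ 0.2239  0.1611  0.446   1.6897 -0.0723  1.3071  0.8608]
```

View pics/w3_0.png

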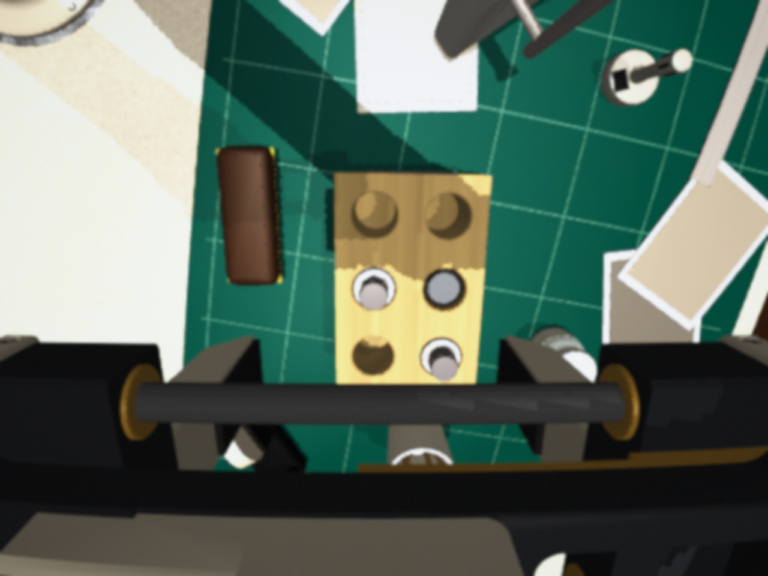

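View pics/w3_1.png

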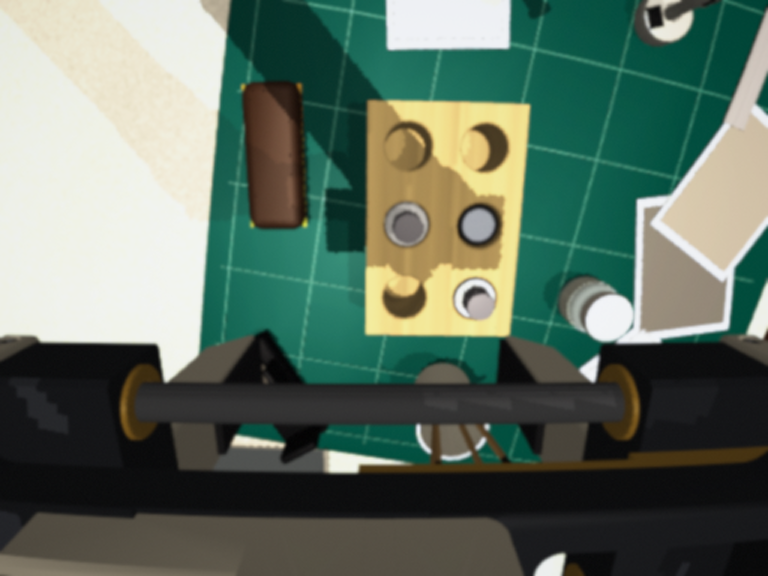

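Confirmed: two cans and the loupe. Cap centres are A (444,366) and B (373,295) in view 0, and A (481,303) and B (407,224) in view 1, at 1.5x scale.

```bash
python3 - <<'E'
from h import *
import pickle
np.set_printoptions(precision=4,suppress=True)
(c0,_),(c1,_)=pickle.load(open('w3.pkl','rb')); g=lambda p:np.array(p)/1.5
ct=viewer.get_calibration('top'); cs=viewer.get_calibration('scene')
TT=lambda p:np.array(p)/5+[260,140]
ST=lambda p:np.array(p)/4+[145,220]
print('A',tri([c0,c1],[g((445,367)),g((481,304))]), tri([c0,c1,ct,cs],[g((445,367)),g((481,304)),TT((336,273)),ST((197,222))]))
print('B',tri([c0,c1],[g((374,294)),g((408,224))]), tri([c0,c1,ct,cs],[g((374,294)),g((408,224)),TT((246,390)),ST((187,118))]))
print('loggertop c0',onz(c0,g((681,61)),.104))
print('mug rim',onz(c1,g((452,430)),.1),onz(ct,TT((545,268)),.1))
print('pencil tips',onz(ct,[TT((555,192)),TT((592,215)),TT((614,293))],.165))
E
```

```text
A (array([ 0.5278, -0.3627,  0.1148]), [np.float64(0.00034632533774437915), np.float64(0.0003463253377445178)]) (array([ 0.5264, -0.3627,  0.1149]), [np.float64(0.0016985162732788424), np.float64(0.0010302580540729953), np.float64(0.00269565052405944), np.float64(0.00040599939741010676)])
B (array([ 0.4452, -0.3008,  0.1157]), [np.float64(0.0007496487882059224), np.float64(0.0007496487882059441)]) (array([ 0.4442, -0.3011,  0.1143]), [np.float64(0.0018068124564222178), np.float64(0.0005553721125525122), np.float64(0.002325489436311341), np.float64(0.0001978307753269972)])
loggertop c0 [[ 0.6781 -0.0437  0.104 ]]
mug rim [[ 0.5351 -0.51    0.1   ]] [[ 0.5331 -0.5108  0.1   ]]
pencil tips [[ 0.5747 -0.4983  0.165 ]
 [ 0.5599 -0.5227  0.165 ]
 [ 0.5081 -0.5364  0.165 ]]
```

```bash
cat >> h.py <<'E'
TH=1.56; PY=down(YAW+TH+np.pi/2-np.pi)   # jaws along door
def slot(dy,dx=0.0): return door(TH,.051+dx,.142+dy)
def pick(xy,z,yaw,f=20):
    manip.servo_line([*xy,z+.08],down(yaw),vel=.25); manip.sleep(.2)
    f0=F(); manip.servo_line([*xy,z],vel=.08); print('down',F()-f0,manip.current_tool_pos())
    effector.close(f); manip.sleep(.2)
    print('gap',manip.current_finger_gap(),'F',F()-f0)
    manip.servo_line([*xy,z+.03],vel=.06); print('F lift',F()-f0)
    manip.servo_line([*xy,.45],vel=.2); manip.sleep(.2); print('gap',manip.current_finger_gap(),'F',F()-f0)
def place(dy,z,via=None):
    s=slot(dy); 
    manip.servo_line([*s,.45],PY,vel=.2); manip.sleep(.3); f0=F()
    print('over',manip.current_tool_pos(),s)
    manip.servo_line([*s,z+.015],vel=.1); manip.servo_line([*s,z+.003],vel=.04); print('F',F()-f0)
    zz=z+.003
    while zz>z-.004:
        zz-=.001; manip.servo_line([*s,zz],vel=.02); d=F()-f0
        if d[2]>2: break
    print('contact z',zz,d)
    manip.sleep(.2); effector.open_jaws(); manip.sleep(.2); print('rel',F())
    manip.servo_line([*s,z+.04],vel=.08); manip.servo_line([*s,.45],vel=.25)
E
python3 - <<'E'
from h import *
np.set_printoptions(precision=4,suppress=True)
pick([.4445,-.301],.090,np.radians(10))
save(viewer.get_image('wrist'),'w4',s=1.5); print(manip.current_clock())
E
```

```text
down [-1.1953 -0.0558 -0.0436] [ 0.4449 -0.3013  0.0905]
gap 0.02725596534780302 F [-0.2623  0.9079 -1.1478]
F lift [-0.5402  0.5389 -1.6387]
gap 0.027671846406819557 F [ 0.0613 -0.1383 -1.4597]
26.525
```

View pics/w4.png

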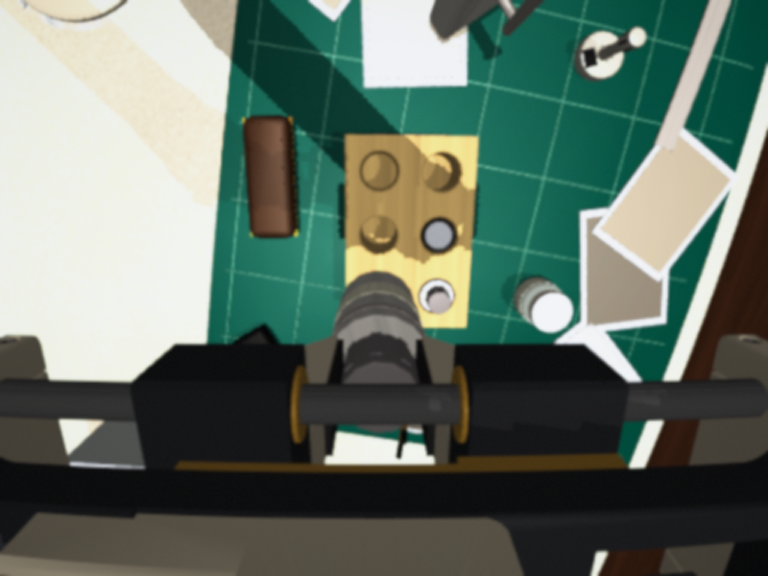

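The can is held upright at (380,330). I'll place it on the hinge side.

```bash
python3 - <<'E'
from h import *
np.set_printoptions(precision=4,suppress=True)
place(-.082,.268)
s=slot(0.0)
c=viewer.get_calibration('wrist');save(viewer.get_image('wrist'),'w5',s=1.5); print(manip.current_clock())
E
```

```text
over [0.6124 0.1613 0.4501] [0.6124 0.1615]
F [ 1.9372 -1.0686  0.8058]
contact z 0.267 [-0.5086 -0.4999  6.049 ]
rel [ 0.02   -0.3246 -0.3387]
35.6583
```

View pics/w5.png

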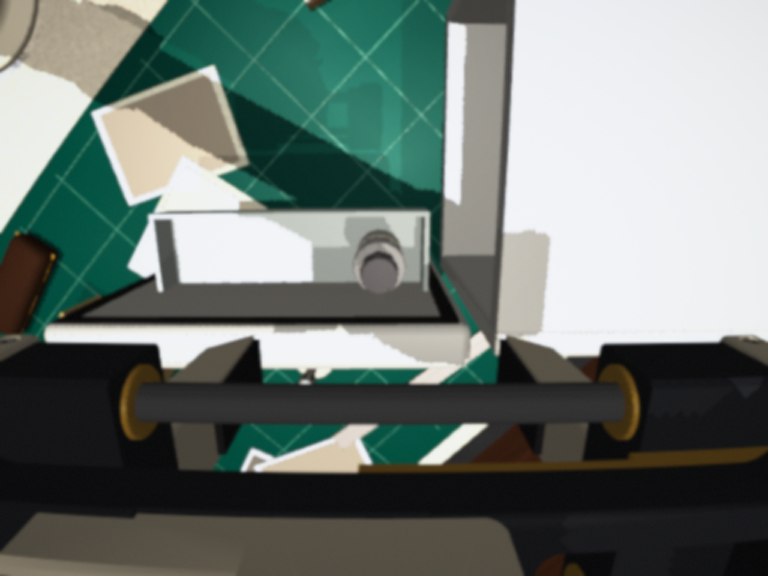

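The can stands upright in the rack at (380,262), and contact came at the expected height. Now can A, at (0.5265,-0.3627).

```bash
python3 - <<'E'
from h import *
np.set_printoptions(precision=4,suppress=True)
p=[.527,-.3627]
manip.servo_line([.47,-.2,.42],down(np.radians(10)),vel=.3)
pick(p,.090,np.radians(10))
if manip.current_finger_gap()>.02:
    place(.092,.268)
    save(viewer.get_image('wrist'),'w6',s=1.5)
print(manip.current_clock())
E
```

```text
down [-0.0511 -0.7671  0.8454] [ 0.5274 -0.3631  0.0906]
gap 0.02756648535085979 F [-0.3991  0.3408 -0.9927]
F lift [-0.2778  0.2847 -0.3077]
gap 0.027531724770488892 F [ 0.1284  0.3402 -1.511 ]
over [0.4881 0.0396 0.45  ] [0.4881 0.0398]
F [-0.8203 -0.9684  1.2622]
contact z 0.267 [-2.2712 -1.4865  7.3382]
rel [-0.1548  0.1135 -0.101 ]
52.3917
```

View pics/w6.png

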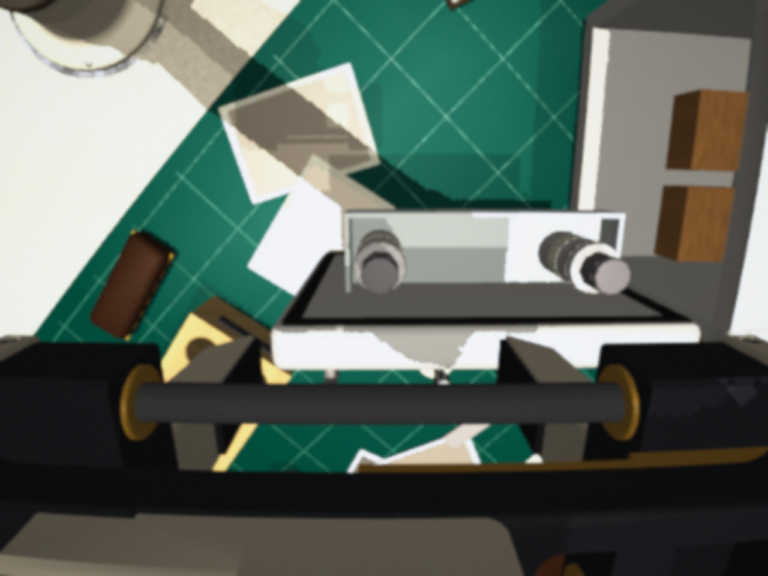

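Both cans stand upright in the rack, with caps at about (380,270) and (605,270). Next I'll look at the knocked logger from two wrist positions.

```bash
python3 - <<'E'
from h import *
import pickle
np.set_printoptions(precision=4,suppress=True)
D=[]
print(manip.solve_ik([.678,-.044,.08],down(0)))
manip.servo_line([.58,-.1,.45],down(0),vel=.3)
for i,(x,y) in enumerate([(.68,-.13),(.62,-.10)]):
    manip.servo_line([x,y,.38],down(0),vel=.25); manip.sleep(.2)
    c=viewer.get_calibration('wrist'); im=viewer.get_image('wrist'); D.append((c,im)); save(im,f'w7_{i}',s=1.5); print(c['eye'],proj(c,[[.678,-.044,.104]])*1.5)
pickle.dump(D,open('w7.pkl','wb')); print(manip.current_clock())
save(viewer.get_image('top'),'t7',s=1.5);
E
```

```text
[-0.0858  0.677   0.1606  1.59   -0.1298  0.885   0.1223]
[ 0.6812 -0.0587  0.5388] [[373.9811 154.0097]]
[ 0.6225 -0.0296  0.5364] [[436.8877 185.3535]]
54.8833
```

View pics/w7_0.png

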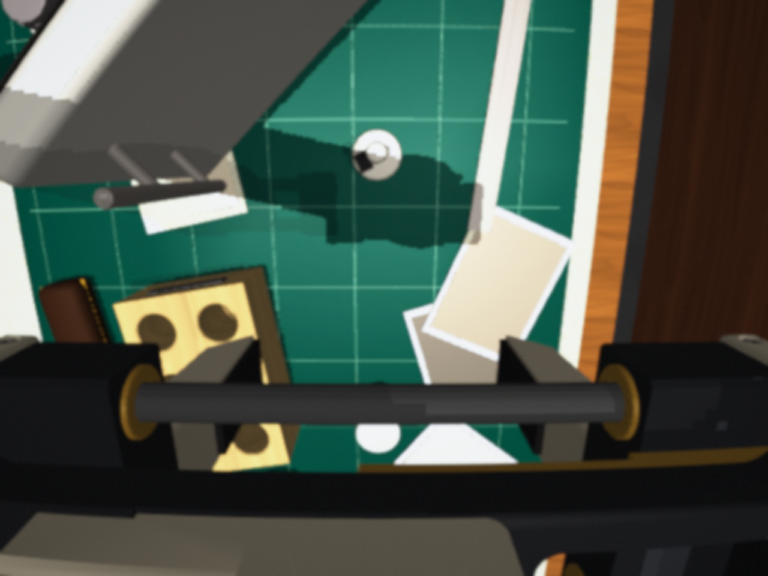

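View pics/w7_1.png

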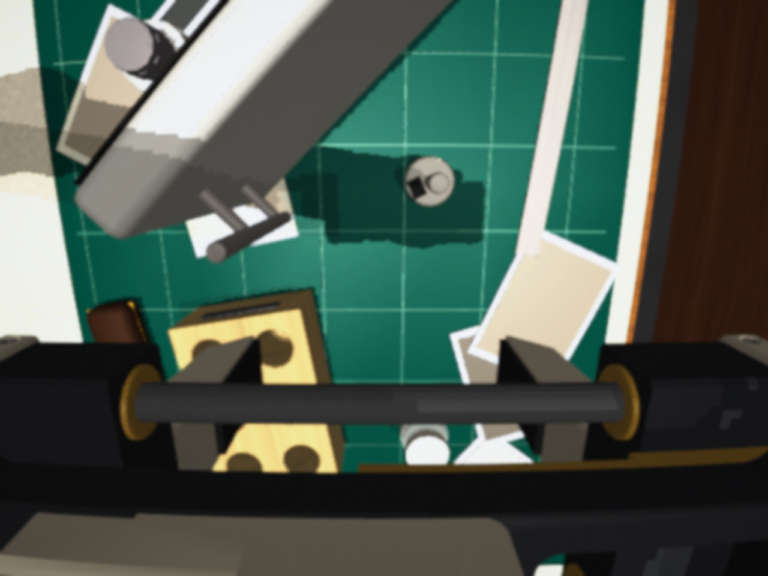

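```bash
python3 - <<'E'
from h import *
import pickle
np.set_printoptions(precision=4,suppress=True)
(c0,_),(c1,_)=pickle.load(open('w7.pkl','rb')); g=lambda p:np.array(p)/1.5
X,e=tri([c0,c1],[g((377,153)),g((439,184))]); print(X,e)
print(onz(c0,g((377,153)),.104),onz(c1,g((439,184)),.104))
E
python3 - <<'E'
import pickle,cv2
from h import *
(c0,i0),(c1,i1)=pickle.load(open('w7.pkl','rb'))
(_,w6)=0,cv2.imread('pics/w6.png')
# caps in rack from w6 pose: camera above slot(.092) at z .45
E
```

```text
[ 0.6808 -0.0429  0.0978] [np.float64(3.523733581543836e-05), np.float64(3.5237335815448754e-05)]
[[ 0.6808 -0.0431  0.104 ]] [[ 0.68   -0.0427  0.104 ]]
```

```bash
python3 - <<'E'
from h import *
np.set_printoptions(precision=4,suppress=True)
pick([.680,-.043],.082,0.0,20)
save(viewer.get_image('wrist'),'w8',s=1.5)
s=slot(.005); manip.servo_line([*(s+[.0,-.0]),.47],PY,vel=.2) if manip.current_finger_gap()>.01 else print('no grip')
manip.sleep(.2)
save(viewer.get_image('wrist'),'w9',s=1.5)
print(manip.current_finger_gap(),manip.current_tool_pos(),manip.current_clock())
E
```

```text
down [0.3955 0.7485 0.2523] [ 0.6806 -0.0431  0.0827]
gap 0.019585802952778175 F [-0.9001 -0.193  -0.6247]
F lift [-0.4305  0.0362 -2.1445]
gap 0.019808485074582414 F [-0.0325 -1.0596 -2.6137]
0.01931329473664377 [0.5507 0.0998 0.4696] 62.8
```

View pics/w9.png

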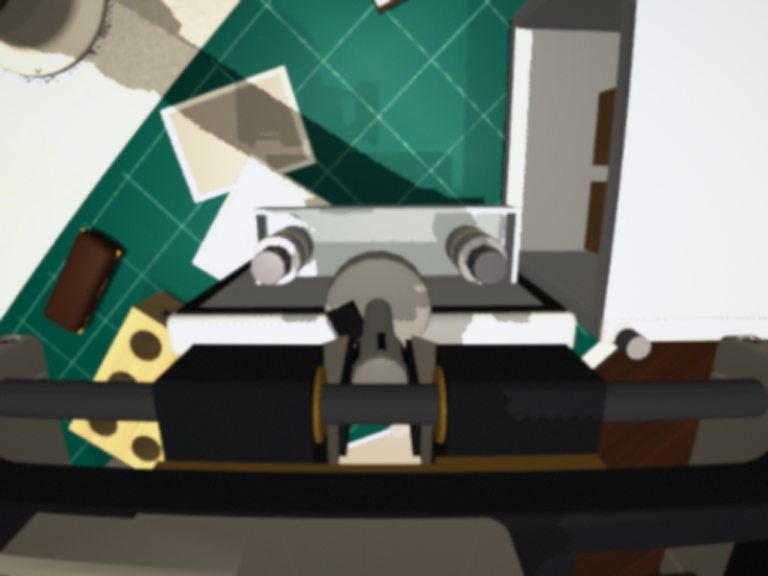

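The logger is held upright above the gap. The cap tops are at (270,265) and (488,264), so I'll compute their spacing before lowering.

```bash
python3 - <<'E'
from h import *
np.set_printoptions(precision=4,suppress=True)
c=viewer.get_calibration('wrist')
Q=onz(c,np.array([(270,265),(488,264)])/1.5,.292); A=YAW+TH
for q in Q:
    d=q[:2]-HINGE; print(q, 'xd',d@[np.cos(A),np.sin(A)],'yd-142',d@[-np.sin(A),np.cos(A)]-.142)
# rack lip
L=onz(c,np.array([(256,209),(520,208)])/1.5,.219)
for q in L:
    d=q[:2]-HINGE; print('lip',q, 'xd',d@[np.cos(A),np.sin(A)],'yd-142',d@[-np.sin(A),np.cos(A)]-.142)
E
```

```text
[0.4917 0.0408 0.292 ] xd 0.04919516160456751 yd-142 0.08865883941808739
[0.6117 0.1589 0.292 ] xd 0.04965302692108737 yd-142 -0.07965388700074427
lip [0.4459 0.0475 0.219 ] xd 0.08602833196674815 yd-142 0.11673679576911247
lip [0.6179 0.2166 0.219 ] xd 0.08657623085798447 yd-142 -0.12438939670983243
```

The gap midpoint is at 0.0045, which matches my slot of 0.005. I'll lower the logger.

```bash
python3 - <<'E'
from h import *
np.set_printoptions(precision=4,suppress=True)
place(.005,.266)
s=slot(.005)
save(viewer.get_image('wrist'),'w10',s=1.5)
manip.servo_line([*(s+[-.08,-.08]),.45],vel=.3); manip.sleep(.2)
save(viewer.get_image('wrist'),'w11',s=1.5)
print(manip.current_clock())
E
```

```text
over [0.5505 0.1007 0.4507] [0.5503 0.1006]
F [ 0.2698 -0.2636  0.5069]
contact z 0.265 [-1.668  -0.2731  5.0331]
rel [ 0.046   0.2434 -0.3093]
70.4833
```

View pics/w10.png

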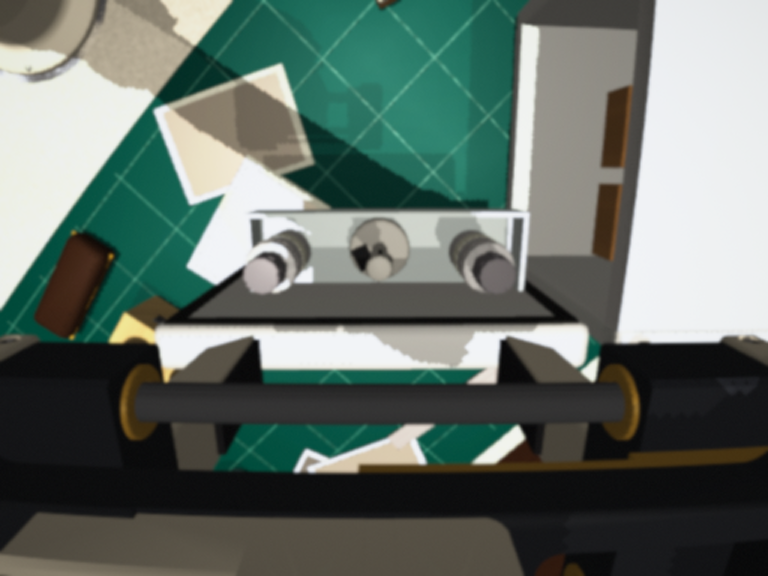

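View pics/w11.png

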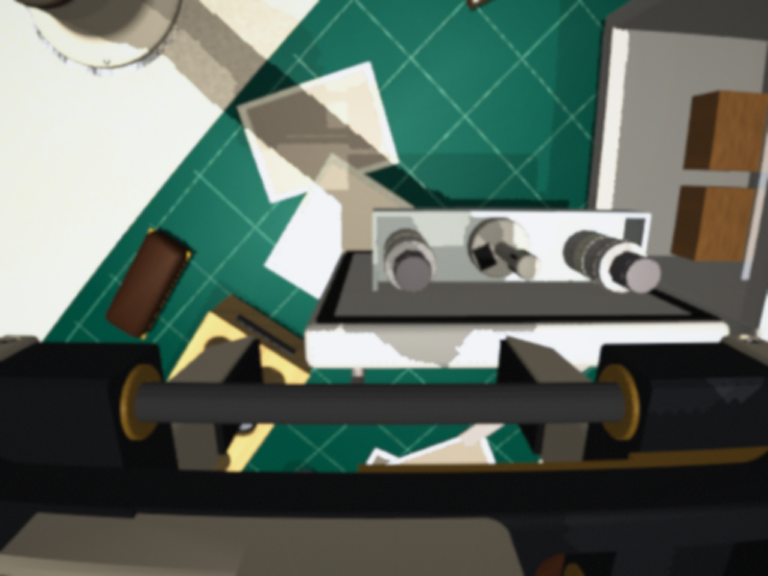

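All three stand upright in the rack. I'll re-grip the handle and swing the door slowly shut.

```bash
python3 - <<'E'
from h import *
np.set_printoptions(precision=3,suppress=True)
h=np.array([.533,-.069]); o=down(np.pi*1.75+1.56)
manip.servo_line([*h,.42],o,vel=.25); manip.sleep(.3); print(F())
manip.servo_line([*h,.268],vel=.1); print(F(),manip.current_tool_pos())
effector.close(25); manip.sleep(.3); print('gap',manip.current_finger_gap(),F())
for th in np.r_[np.arange(1.5,.75,-.1)]:
    manip.servo_line([*door(th,-.058,.28),.268],down(np.pi*1.75+th),vel=.05)
    f=F(); print(round(th,2),f,round(manip.current_finger_gap(),4),manip.current_tool_pos()[:2],door(th,-.058,.28))
    if np.linalg.norm(f)>30: print('STOP');break
save(viewer.get_image('wrist'),'w12',s=1.5);save(viewer.get_image('top'),'t12',s=1.5)
print(manip.current_clock())
E
```

```text
[-0.469  0.892  0.947]
[ 0.475 -0.023 -0.785] [ 0.533 -0.069  0.269]
gap 0.011179850865545383 [-3.668 -2.865  2.614]
1.5 [ 0.299  1.672 -0.824] 0.0118 [ 0.517 -0.059] [ 0.518 -0.06 ]
1.4 [ 1.792  3.988 -3.64 ] 0.0116 [ 0.496 -0.041] [ 0.496 -0.042]
1.3 [ 3.618  4.79  -4.452] 0.0115 [ 0.476 -0.02 ] [ 0.476 -0.021]
1.2 [ 4.136  4.501 -5.35 ] 0.0115 [0.459 0.002] [0.458 0.001]
1.1 [ 5.469  3.675 -5.792] 0.0114 [0.444 0.026] [0.443 0.025]
1.0 [ 5.289  3.817 -6.584] 0.0114 [0.431 0.051] [0.43  0.051]
0.9 [ 5.197  2.891 -7.952] 0.0114 [0.421 0.077] [0.419 0.077]
0.8 [ 5.096  1.946 -6.522] 0.0116 [0.413 0.104] [0.412 0.105]
80.25
```

View pics/w12.png

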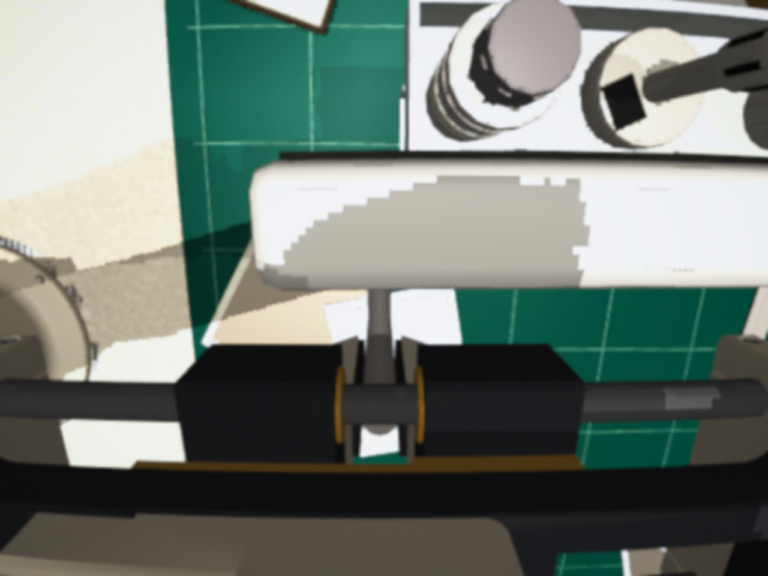

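Everything is still standing, with the can at (510,70) and the logger at (650,90). The swing is going smoothly, so I'll keep closing and slow down towards the end.

```bash
python3 - <<'E'
from h import *
np.set_printoptions(precision=3,suppress=True)
for th in [.7,.6,.5,.4,.3,.2,.13,.08,.04,.02,.01,0,-.01,-.02]:
    manip.servo_line([*door(th,-.058,.28),.268],down(np.pi*1.75+th),vel=.05 if th>.15 else .02)
    f=F(); fx=f[:2]@[.7071,.7071]; p=np.array(manip.current_tool_pos())
    d=p[:2]-HINGE; tm=(np.arctan2(d[1],d[0])-(YAW+np.pi/2)-np.arctan2(.058,.28)+np.pi)%(2*np.pi)-np.pi
    print(th,f,'into',round(fx,2),round(manip.current_finger_gap(),4),p[:2],'th_meas',round(tm,4))
    if np.linalg.norm(f)>25: print('STOP');break
save(viewer.get_image('wrist'),'w13',s=1.5);save(viewer.get_image('scene'),'s13',s=1.5)
print(manip.current_clock())
E
```

```text
0.7 [ 5.116  2.025 -6.423] into 5.05 0.0114 [0.408 0.133] th_meas 0.7021
0.6 [ 5.447  0.304 -6.437] into 4.07 0.0117 [0.406 0.161] th_meas 0.6015
0.5 [ 4.64  0.58 -6.13] into 3.69 0.0115 [0.407 0.19 ] th_meas 0.501
0.4 [ 5.149  0.437 -5.482] into 3.95 0.0114 [0.41  0.218] th_meas 0.4005
0.3 [ 5.781 -0.233 -4.923] into 3.92 0.0116 [0.417 0.246] th_meas 0.2997
0.2 [ 6.048 -0.43  -4.227] into 3.97 0.0111 [0.426 0.273] th_meas 0.1986
0.13 [ 4.394 -3.187 -2.933] into 0.85 0.0118 [0.434 0.291] th_meas 0.1309
0.08 [ 3.709 -4.96  -2.897] into -0.88 0.0114 [0.441 0.304] th_meas 0.0805
0.04 [ 3.299 -3.161 -2.329] into 0.1 0.0113 [0.446 0.314] th_meas 0.0403
0.02 [ 3.551 -1.931 -3.205] into 1.15 0.0113 [0.449 0.319] th_meas 0.0198
0.01 [ 4.031 -4.292 -2.636] into -0.18 0.0115 [0.451 0.321] th_meas 0.0101
0 [ 3.735 -4.116 -3.226] into -0.27 0.0115 [0.452 0.324] th_meas 0.0003
-0.01 [ 3.381 -3.324 -2.541] into 0.04 0.0113 [0.454 0.326] th_meas -0.0098
-0.02 [-1.444 -8.208  1.723] into -6.82 0.0114 [0.455 0.327] th_meas -0.0134
89.0417
```

View pics/w13.png

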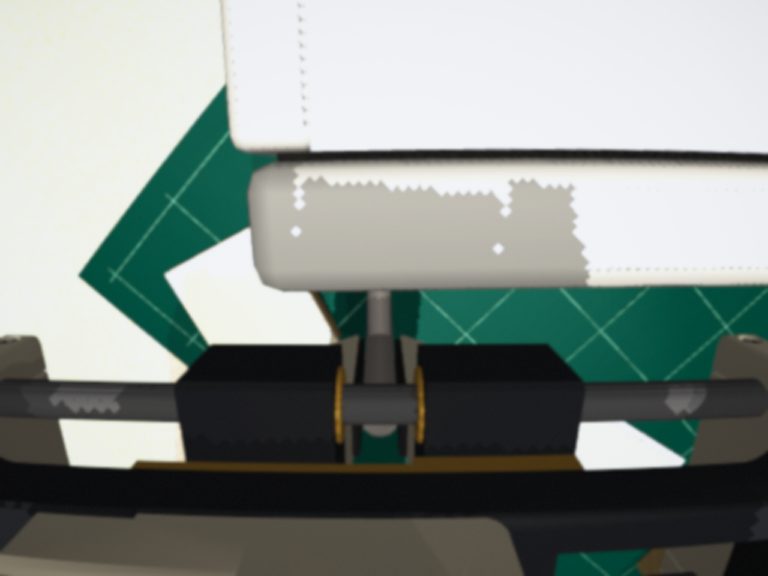

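View pics/s13.png

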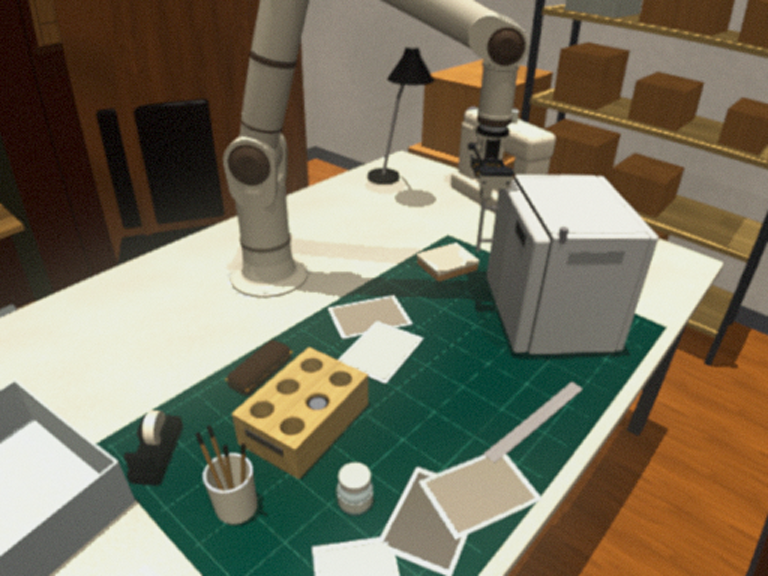

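The contact force appeared at (0.455,0.327), where the handle was when the door was first shut. I'll press a touch further, then release, retreat and check.

```bash
python3 - <<'E'
from h import *
np.set_printoptions(precision=3,suppress=True)
for th in [-.03,-.04]:
    manip.servo_line([*door(th,-.058,.28),.268],down(np.pi*1.75+th),vel=.02); manip.sleep(.3)
    f=F(); print(th,f,manip.current_tool_pos()[:2])
    if np.linalg.norm(f)>22: break
effector.open_jaws(); manip.sleep(.3); p=manip.current_tool_pos(); print(p,F())
manip.servo_line([p[0],p[1],.42],vel=.12)
D=[]
manip.move_pose([.49,.29,.42],down(np.pi*1.75)); manip.sleep(.2)
c=viewer.get_calibration('wrist'); im=viewer.get_image('wrist'); save(im,'w14',s=1.5)
manip.servo_line([.36,.2,.5],vel=.2); manip.sleep(.3)
save(viewer.get_image('top'),'t14',s=1.5)
g=lambda p:np.array(p)/1.5
print(c['eye'],manip.current_clock())
import pickle; pickle.dump((c,im),open('w14.pkl','wb'))
E
```

```text
-0.03 [ -5.748 -13.598   7.168] [0.455 0.327]
-0.04 [-10.642 -19.378  12.145] [0.455 0.327]
[0.458 0.333 0.268] [ 0.252 -0.894 -0.223]
[0.542 0.341 0.576] 95.225
```

View pics/w14.png

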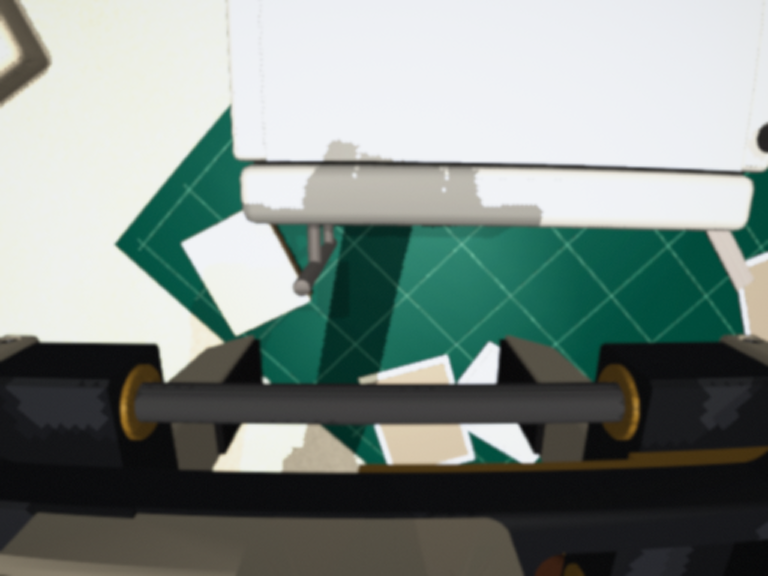

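View pics/t14.png

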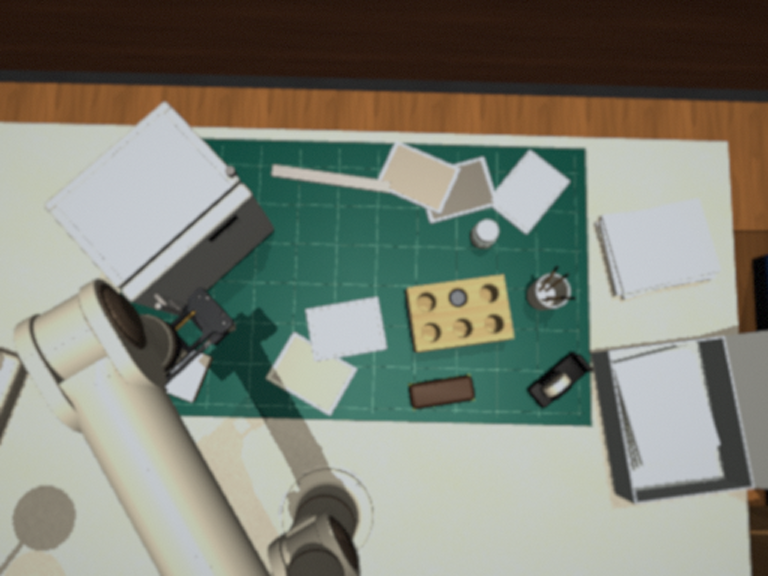

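The door looks the same as in the first closed view: handle at (302,287) against (300,287) then, with the same gap. The tray holds only the loupe, and the bystanders have not moved. I'll hand in.

```bash
python3 - <<'E'
from bench import manip
manip.hand_in(); print(manip.current_clock())
E
```

```text
the job is handed in; nothing more can be done
the job is handed in; nothing more can be done
```

I handed the job in at about 95 s. I opened the door, stood both film cans and the climate logger upright in the upper rack, then swung the door slowly and fully shut.

- **Cans:** only two cans were in the tray, and both are in the rack. After loading, the wrist camera showed all three objects upright. A check halfway through closing showed the logger and at least one can still standing, but I could not see inside once the door was shut.
- **Logger:** it was knocked about 27 mm aside during the run. I found it again with the wrist camera before gripping it.
- **Door:** it met its stop with the handle where it had been at the start, and the final wrist picture matches the first closed view. The most I pressed against the stop was about 25 N at the wrist.
- **Everything else:** the loupe is still in its pocket, and the other items look unmoved in the last top view.
- **Measurements that disagreed:**
  - My hinge estimate from the images was about 4 mm off. I corrected it with a circle fit while opening the door.
  - My angle estimate read -0.013 rad with the door shut, which I put down to the assumed cooler yaw.
  - The logger's top measured 98 mm at the second look, against 104 mm in the text and in my first measurement. I gripped it by the text's height and it held without trouble.

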